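Filter changer to its third click

TASK

The camera needs the third filter in the beam. On the filter changer whose lever ends in a round knob, push the knob gently with a fingertip or the outside of the fingers, without pinching it, from the parked end through the clicks; count them, leave it resting in the third notch and take your hand away. Do not let it run on into the fourth notch, and leave the other changer with the flat tab and everything else on the table as they are.

Things in the scene. Friction and masses are not known exactly. Their poses are not given: they have to be found in the camera images.
- changer: filter changer with the round knob: fixed black box 84 (x) x 180 (y) x 45 mm (z), origin under its centre, z up. Its lever slides along the box's own +y. Aluminium feet 8 mm high (bolts to 13 mm) stick out 20 mm at both ends. But for the window, the filter strip and the knob its top is flat, 45 mm over the table.
- changer_window (a point): top middle of the changer's upright window plate, 81 mm over the table. The plate is 44 mm wide along y and spans x = -34 to -28 mm of the changer; a beam tube sticks out behind it to x = -56 mm. Before it stands a thin aluminium strip of five filters, 72 mm long, x = -24 to -18 mm, top 77 mm over the table, which moves with the lever.
- slide_lever (a joint): place of the round-knob lever, m: 0 at the parked end, growing along the changer's +y to 0.082. Starts at 0 to 0.008, before the first ridge. Five hidden notches follow, each behind its ridge: the first somewhere from 0.018 to 0.028, then 12 to 16 mm apart, unevenly. Between ridges it slides with about 0.6 N and stays where it is left; free play in a notch is 2 to 5 mm.
- slide_lever_top (a point): centre of the round knob's top, 81 mm over the table; aluminium cylinder 16 mm across, underside at 57 mm, on an 8 mm stem, at x = +18 mm of the changer. 38 mm of flat top lie behind it when parked. At a ridge the push rises at once to 5-8 N, stays so for some 5 mm, then at the top drops to nothing as the knob springs at least 3 mm ahead of the finger into the notch: a click. It never jumps a second ridge.
- tab_changer: the other filter changer, of the same size and build, fixed; its lever ends in a flat upright tab instead of the round knob. Not to be touched. Which changer stands left and which right varies.
- tab_lever_top (a point): centre of the top of the flat tab (22 x 6 mm, top 81 mm over the table) on the other changer
- lens_mount: loose lens in a black round holder on a short post with a 48 mm round foot, about 100 mm tall; origin under its foot
- lens_ring: loose black ring, 31 mm across, 9 mm high; origin under its centre
- screwdriver: loose black-handled screwdriver lying down, 170 mm long, 26 mm thick handle; origin under its middle, x along it
- clamp_fork: loose aluminium two-pronged clamp, 98 x 36 x 9 mm; origin beneath it
- power_sensor: loose black disc, 60 mm across, 18 mm high; origin under its centre
- spare_post: loose steel rod lying down, 90 mm long, 13 mm thick; origin on the table under its middle, x along it
- screw_tray: loose grey open tray, 70 x 90 x 25 mm; origin under its centre
Things that resemble listed ones, but are neither listed nor needed, are in the scene too. What is shaped like the changer but pink or purple is not meant.

How it is judged:
At the end, for the whole second after the job is handed in: The round-knob lever rests in its third notch, within 3 mm of the notch's middle, and is still (value of joint slide_lever between 0.0475 and 0.0535 m and velocity of joint slide_lever between -0.003 and 0.003 m/s); the robot touches nothing.
It fails at once if the lever ran over the fourth ridge, past the third notch (value of joint slide_lever above 0.0575 m).
It fails at once if the knob or its changer was pinched or pushed hard (more than 20 N) (contact force between the fingers and changer above 20 N).
It fails at once if the tab of the other changer was moved by more than 4 mm (distance of tab_lever_top from where it was at the start of the episode above 0.004 m).
It fails at once if a loose thing was moved by more than 20 mm or lifted (distance of any of lens_mount, lens_ring, screwdriver, clamp_fork, power_sensor, spare_post, screw_tray from where it was at the start of the episode above 0.02 m).
It also fails if it takes over 64 s, if anything falls off the work surface, if the arm or the gripper's body presses on something with over 40 N, if the wrist force passes 120 N, or if a joint passes its speed limit or range.

ROBOT

A 6-joint arm with a two-finger parallel gripper is mounted at the origin on the work surface. World frame = base frame: x ahead of the robot, y to its left, z up, the work surface at z = 0. Lengths are in m, angles in rad, forces in N, time in s.
With the tool pointing down it reaches from about 0.275 to 0.875 m from the base axis. Payload 12.5 kg.
Tool frame: the origin (TCP) lies midway between the tips of the shut fingers; the grasp point (between the pads) lies 19 mm behind it; z points along the fingers, x is the direction in which the jaws open and shut, and the axes are right-handed (so a half turn about z gives the same grasp; the last joint's range is limited). The gripper opens to 85 mm and grips with 20 to 120 N. Pads are 22 mm wide; open, the fingers measure 114 mm over their backs; the gripper's body (76 mm by 85 mm) begins 54 mm behind the grasp point. The pads swing forward as they close: fully open they stand 13 mm farther back than shut.
Start: joints at [-1.209, 0.351, 1.652, -0, 1.139, -0.085], TCP at [0.238, -0.496, 0.231] pointing down, gripper open.
Joint ranges: [-2.75, 2.75], [-0.79, 2.1], [0.01, 2.65], [-1.57, 4.71], [0.07, 3.14], [-2.87, 2.87]. Speed limits (rad/s): [2.22, 2.22, 2.79, 3.14, 3.14, 3.14].

INTERFACE

Orientations are given as a unit quaternion [x, y, z, w].
In Python, from rig import robot gives the robot as it stands. The module is installed in compiled form; this text tells all that it offers.
- The arm moves only by the tool jog_arm, never from a script. Its argument "commands" is a list of rows, each a list of 7 numbers: the turn, a rotation vector about the world's x, y, z in degrees, then the shift along the world's x, y, z in mm, then the opening, from 0 (shut) to 1 (fully open). In form: [[ax, ay, az, x, y, z, hand], ...]. A call has exactly 8 rows; each row is the pose to reach, as a shift and turn from the pose commanded when the call began; what a row does not reach only later rows make up. A row lasts 1/10 s, in which the tool goes at most 50 mm and 8.59 degrees, less where a joint would pass 70% of its speed; a pose out of reach is approached as far as the arm can. A call with a gripper value outside its range is refused whole. The fingers move at their own pace and stop on an object; "grip_force" is the grip in N (left out, the last holds). Time passes only in rows, so rows that repeat a pose let the fingers close, or fill a call up. It gives the time, the measured TCP pose, the force and the opening at its end, in the units of the state.
- robot.state(): the state, without advancing time (a new reading comes with each control period).
- robot.grab_frame(name): name is "side" or "top"; returns the picture (420x560x3 uint8, red, green, blue); there is no depth.
- robot.camera_model(name): a dict with "K" (3x3 intrinsics, pixels), "extrinsics" (4x4, takes a point from camera to world coordinates). Camera axes: x right, y down, z forward; pixel columns grow to the right and rows downward; lengths in m; the calibration is good to about 2 mm. A picture is of the moment at which its call begins. camera_model takes no time and is no camera call.
- robot.sign_off(): hands the job in, once; it reports no verdict.
Trained networks look in the newest picture that a camera, given by its name, has taken for a name from the list of things; names that differ only in an ending like _2 or _b are one class to them, and where a whole thing is asked for, a point or a joint stands for the part that bears it (a point fixed in the world has none). Each returns a list of dicts, best first, with "p" (0 to 1); they miss things now and then, are a little off and sometimes report something else, mostly with a low value. They report only what shows in the picture. A call takes as long as a camera call. They do not tell look-alikes from the thing itself.
- robot.recognise(camera, query): "at" ([row, column] in pixels, amid what is visible of it).
- robot.cut_out(camera, query): "pixels" (420x560 bool, what is visible of it) and "at" ([row, column] in pixels, amid what is visible of it).
The state is a dict: "time": time; "qpos": joint angles; "dq": joint speeds; "effort": joint torques, N m; "ee_pos": TCP position; "tool_rot": TCP orientation; "ft_force": force on the tool from outside, world axes, zero at the start; "ft_torque": the same for the moment, N m; "grip_width": finger opening in m.
Only numpy, scipy, OpenCV 4.12 (cv2) and the standard library are available. Lean on these libraries where they do the work, as an engineer would, in place of code of your own. Each camera call takes 0.05 s, during which the arm holds its last target. There are 200 camera calls.

## Working session

There is one attempt and no reset: what is moved stays moved. The work goes in short steps, Python scripts to look and compute and a tool call to move; the robot and the scene stay as the last step left them, time stands still between calls to the robot, and variables do not carry over. Pictures are saved under pics/ and viewed, about 8 in all and at most 12, crops included, and the job is handed in when it is done.

Besides the shell and the picture viewer there is one more tool, called after ">>>" by a JSON object that holds its "name" and its "arguments", one argument or row to a line. jog_arm: Moves the arm, as the interface text tells. Its arguments: {"type":"object","properties":{"commands":{"type":"array","items":{"type":"array","items":{"type":"number"}}},"grip_force":{"type":"number"}},"required":["commands"]}

```bash
mkdir -p pics; cat > h.py <<'E'
import numpy as np, cv2
from rig import robot
def ray(cam,rc):
    m=robot.camera_model(cam);K=np.array(m["K"]);T=np.array(m["extrinsics"])
    d=T[:3,:3]@np.linalg.solve(K,[rc[1],rc[0],1.]);return T[:3,3],d
def at_z(cam,rc,z):
    o,d=ray(cam,rc);return o+d*(z-o[2])/d[2]
def proj(cam,p):
    m=robot.camera_model(cam);K=np.array(m["K"]);T=np.linalg.inv(np.array(m["extrinsics"]))
    q=K@(T[:3,:3]@np.array(p)+T[:3,3]);return q[1]/q[2],q[0]/q[2]
def tri(a,b):
    (o1,d1),(o2,d2)=a,b
    s=np.linalg.lstsq(np.c_[d1,-d2],o2-o1,rcond=None)[0]
    p,q=o1+d1*s[0],o2+d2*s[1];return (p+q)/2,np.linalg.norm(p-q)
def save(cam,n,img=None):
    img=robot.grab_frame(cam) if img is None else img
    cv2.imwrite(f"pics/{n}.png",img[:,:,::-1]);return img
E
python3 - <<'E'
from h import *
np.set_printoptions(precision=3,suppress=True)
for c in("top","side"):
    save(c,c+"1"); print(c,np.array(robot.camera_model(c)["extrinsics"])[:3,3])
    for q in("slide_lever_top","tab_lever_top","changer","changer_window","tab_changer"):
        print(c,q,[(np.round(r["at"]),round(r["p"],2)) for r in robot.recognise(c,q)[:4]])
print(robot.state())
E
```

```text
top [ 0.358 -0.125  1.274]
top slide_lever_top [(array([241., 440.]), 0.61), (array([138., 419.]), 0.47)]
top tab_lever_top [(array([212., 168.]), 0.68), (array([222., 329.]), 0.52)]
top changer [(array([222., 330.]), 0.92), (array([156., 402.]), 0.81), (array([255., 423.]), 0.68), (array([231., 232.]), 0.43)]
top changer_window [(array([254., 422.]), 0.83), (array([158., 399.]), 0.59), (array([218., 327.]), 0.55)]
top tab_changer [(array([210., 172.]), 0.86)]
side [0.293 0.603 0.724]
side slide_lever_top [(array([140., 261.]), 0.59), (array([146., 355.]), 0.45), (array([182., 299.]), 0.41)]
side tab_lever_top [(array([311., 233.]), 0.51)]
side changer [(array([309., 226.]), 0.74), (array([262., 250.]), 0.71), (array([207., 305.]), 0.66), (array([160., 267.]), 0.57)]
side changer_window [(array([166., 355.]), 0.77), (array([161., 271.]), 0.7), (array([208., 305.]), 0.69)]
side tab_changer [(array([329., 228.]), 0.73), (array([208., 305.]), 0.49)]
{'time': 0.6, 'qpos': array([-1.209,  0.351,  1.652,  0.   ,  1.139, -0.085]), 'dq': array([ 0.   ,  0.001, -0.   ,  0.002, -0.001, -0.   ]), 'effort': array([ -0.   , -50.586, -29.157,  -0.   ,   0.001,  -0.   ]), 'ee_pos': array([ 0.238, -0.496,  0.231]), 'tool_rot': array([ 0.846, -0.533,  0.   , -0.   ]), 'ft_force': array([ 0.744, -0.076,  1.011]), 'ft_torque': array([ 0.047, -0.019, -0.041]), 'grip_width': 0.0853109368299207}
```

View pics/top1.png

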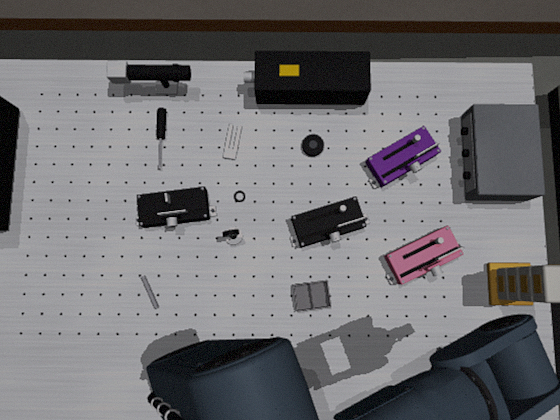

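View pics/side1.png

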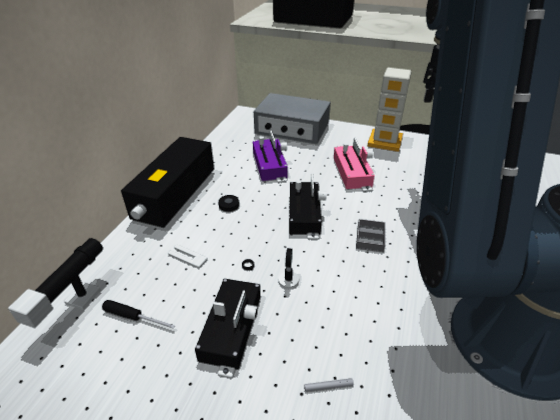

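```bash
python3 - <<'E'
from h import *
t=robot.grab_frame("top");s=robot.grab_frame("side")
a=cv2.resize(t[185:260,280:380],(800,600),interpolation=cv2.INTER_CUBIC)
b=cv2.resize(s[170:245,260:360],(800,600),interpolation=cv2.INTER_CUBIC)
save(0,"cropT",a);save(0,"cropS",b)
for r in [(198,357),(243,293),(208,343),(222,330)]: print(at_z("top",r,.045).round(4))
E
```

```text
[ 0.5766 -0.3204  0.045 ]
[ 0.4581 -0.1541  0.045 ]
[ 0.55   -0.2836  0.045 ]
[ 0.5131 -0.2496  0.045 ]
```

View pics/cropT.png

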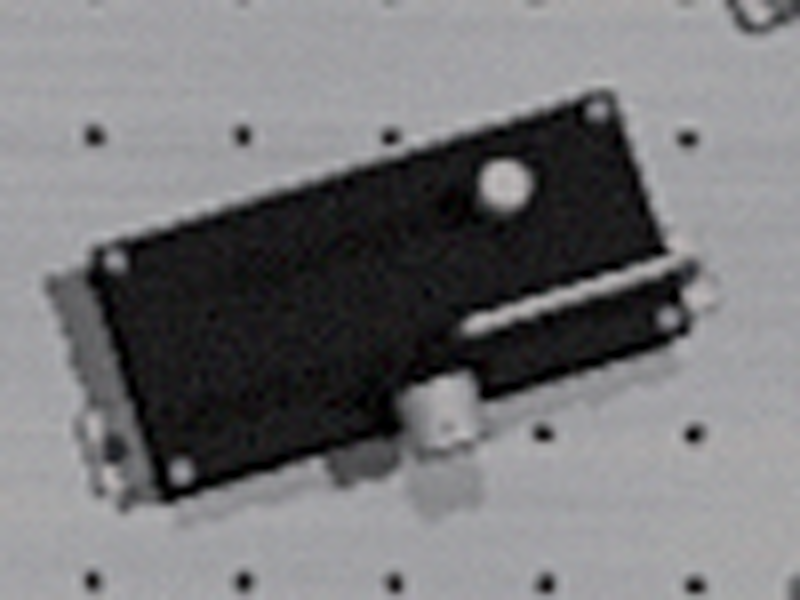

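View pics/cropS.png

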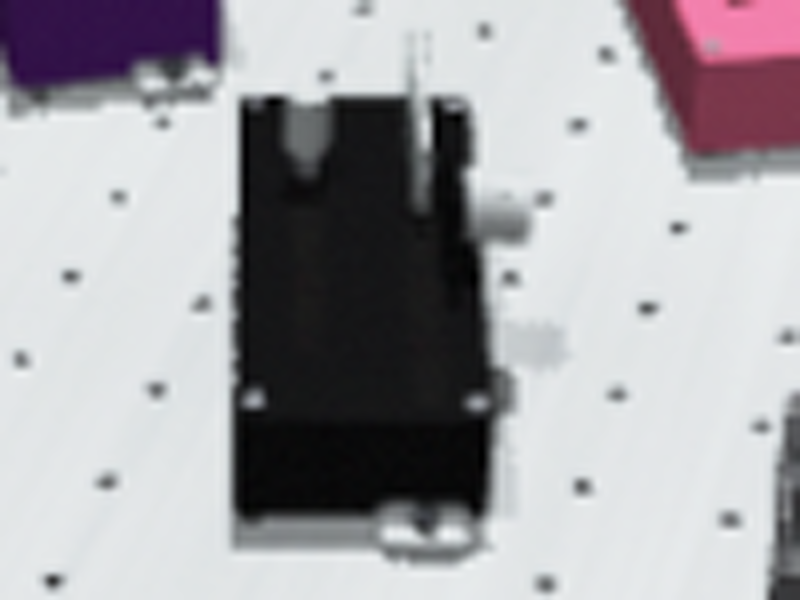

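```bash
python3 - <<'E'
from h import *
np.set_printoptions(precision=4,suppress=True)
P=lambda u,v,z:at_z("top",(185+v/8-.5+.06,280+u/8-.5+.06),z)
c=[P(*q,.045) for q in((598,108),(115,262),(182,472),(667,318))]
y=(c[1]-c[0]+c[2]-c[3]);y/=np.linalg.norm(y);x=np.array([y[1],-y[0],0]);o=sum(c)/4
print("o",o,"yaw",np.degrees(np.arctan2(-y[0],y[1])),"y",y,"x",x)
for q in c: print((q-o)@x,(q-o)@y)
k=P(505,185,.081);print("knob",k,(k-o)@x,(k-o)@y)
# knob top in side: crop approx (305,108)
r=ray("side",(170+108/8-.44,260+307/8-.44));print("tri",tri(ray("top",(185+185/8-.44,280+505/8-.44)),r))
E
```

```text
o [ 0.5164 -0.2456  0.045 ] yaw 18.097745518729074 y [-0.3106  0.9505  0.    ] x [0.9505 0.3106 0.    ]
0.0359446568891139 -0.08311894951577434
0.035622447346766305 0.0823004003441015
-0.03562244734676626 0.08274517193568667
-0.035944656889113864 -0.08192662276401379
knob [ 0.5452 -0.2782  0.081 ] 0.017200878602101198 -0.039923239503269634
tri (array([ 0.547 , -0.2792,  0.0725]), np.float64(0.0009348250943271707))
```

The candidates are four: black at (222,330) with a round knob at (208,343), black at (208,172) with a flat tab, purple at (156,402) and pink at (255,423). The black one at (222,330) is meant, because the crop shows a round knob near its right end. That makes +y run leftward, with a yaw of about 18°. I'll push it with the back of the shut fingers.

>>> {"name": "jog_arm", "arguments": {
  "commands": [
    [0,0,-1,40,23,0,0],
    [0,0,-2,80,46,0,0],
    [0,0,-3,120,69,0,0],
    [0,0,-4,160,92,0,0],
    [0,0,-5,200,115,0,0],
    [0,0,-6,240,138,0,0],
    [0,0,-7,280,161,0,0],
    [0,0,-7.5,318,184,0,0]
  ],
  "grip_force": 20
}}

```text
time: 1.5
ee_pos: [0.5573, -0.3107, 0.2313]
tool_rot: [0.809, -0.587, 0.0, -0.0]
ft_force: [0.7, -0.8, 0.1]
grip_width: 0.0001
```

>>> {"name": "jog_arm", "arguments": {
  "commands": [
    [0,0,0,0,0,0,0],
    [0,0,0,0,0,-30,0],
    [0,0,0,0,0,-60,0],
    [0,0,0,0,0,-90,0],
    [0,0,0,0,0,-120,0],
    [0,0,0,0,0,-120,0],
    [0,0,0,0,0,-120,0],
    [0,0,0,0,0,-120,0]
  ]
}}

```text
time: 2.3
ee_pos: [0.5563, -0.3127, 0.1133]
tool_rot: [0.809, -0.587, 0.001, -0.0]
ft_force: [0.9, -0.8, -0.7]
grip_width: -0.0001
```

```bash
python3 - <<'E'
from h import *
t=robot.grab_frame("top");s=robot.grab_frame("side")
a=cv2.resize(t[175:250,290:390],(400,300),interpolation=cv2.INTER_CUBIC)
b=cv2.resize(s[130:230,240:373],(400,300),interpolation=cv2.INTER_CUBIC)
save(0,"c2",np.hstack([a,b]));print(robot.state())
E
```

```text
{'time': 2.4, 'qpos': array([-5.84825054e-01,  6.38182521e-01,  1.50730002e+00, -2.34739759e-05,
        9.93526814e-01,  6.70197429e-01]), 'dq': array([ 0.00119833,  0.00657319,  0.00465224,  0.00146668, -0.00365695,
       -0.00046315]), 'effort': array([-6.61298074e-02, -6.32634473e+01, -2.63872182e+01, -2.05442018e-03,
        7.49177474e-03, -2.22253759e-03]), 'ee_pos': array([ 0.55625052, -0.31252405,  0.11305277]), 'tool_rot': array([ 8.09494322e-01, -5.87126285e-01,  1.29089124e-03, -4.52843998e-05]), 'ft_force': array([ 0.28222129, -0.0262093 ,  0.44677381]), 'ft_torque': array([-0.00631788,  0.0276554 ,  0.07999101]), 'grip_width': -0.0002525599848491334}
```

View pics/c2.png

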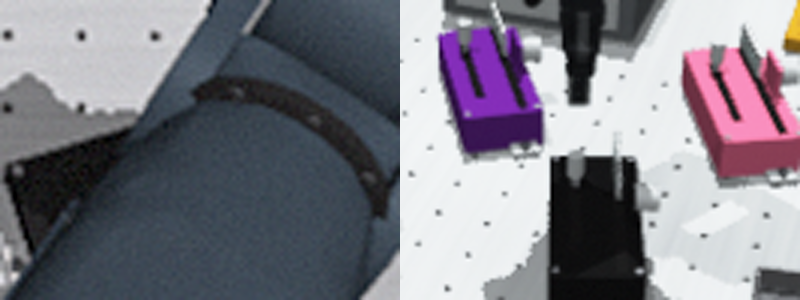

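The side crop shows the shut fingers in line behind the knob (knob about (165,575) in the crop). The arm hides the top view there. Next I lower the fingers and approach.

>>> {"name": "jog_arm", "arguments": {
  "commands": [
    [0,0,0,0,0,-20,0],
    [0,0,0,0,0,-35,0],
    [0,0,0,0,0,-46,0],
    [0,0,0,0,0,-46,0],
    [0,0,0,-0.6,1.9,-46,0],
    [0,0,0,-1.2,3.8,-46,0],
    [0,0,0,-1.9,5.7,-46,0],
    [0,0,0,-1.9,5.7,-46,0]
  ]
}}

```text
time: 3.2
ee_pos: [0.5538, -0.3061, 0.0658]
tool_rot: [0.81, -0.587, 0.0, -0.0]
ft_force: [-0.1, 0.1, -0.0]
grip_width: 0.0001
```

>>> {"name": "jog_arm", "arguments": {
  "commands": [
    [0,0,0,-0.3,1,0,0],
    [0,0,0,-0.6,1.9,0,0],
    [0,0,0,-0.9,2.9,0,0],
    [0,0,0,-1.2,3.8,0,0],
    [0,0,0,-1.2,3.8,0,0],
    [0,0,0,-1.2,3.8,0,0],
    [0,0,0,-1.2,3.8,0,0],
    [0,0,0,-1.2,3.8,0,0]
  ]
}}

```text
time: 4.0
ee_pos: [0.5526, -0.3025, 0.0653]
tool_rot: [0.81, -0.587, 0.0, 0.0]
ft_force: [0.6, 0.1, -0.1]
grip_width: -0.0
```

```bash
python3 - <<'E'
from h import *
s=robot.grab_frame("side")
save(0,"c3",cv2.resize(s[150:225,260:360],(800,600),interpolation=cv2.INTER_CUBIC))
E
```

```text
(no output)
```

View pics/c3.png

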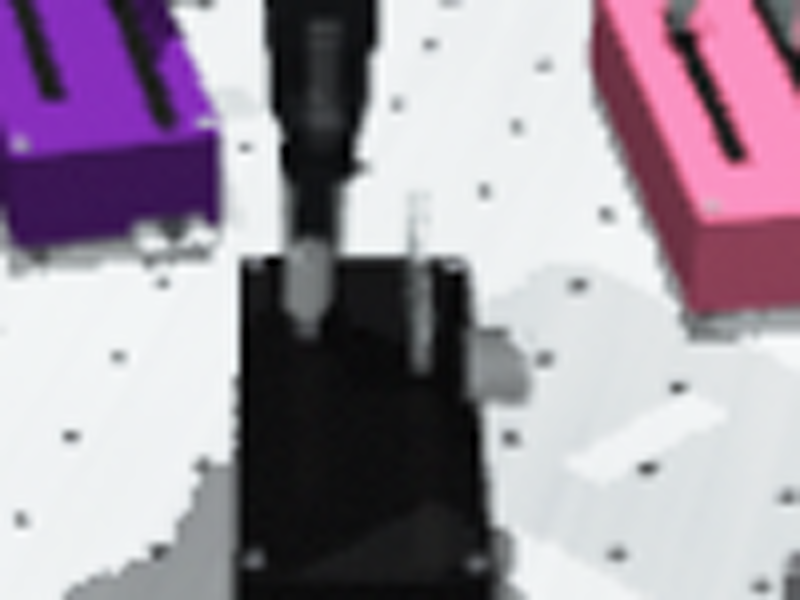

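>>> {"name": "jog_arm", "arguments": {
  "commands": [
    [0,0,0,-0.3,1,0,0],
    [0,0,0,-0.6,1.9,0,0],
    [0,0,0,-0.9,2.9,0,0],
    [0,0,0,-1.2,3.8,0,0],
    [0,0,0,-1.6,4.8,0,0],
    [0,0,0,-1.9,5.7,0,0],
    [0,0,0,-1.9,5.7,0,0],
    [0,0,0,-1.9,5.7,0,0]
  ]
}}

```text
time: 4.85
ee_pos: [0.5506, -0.2967, 0.0653]
tool_rot: [0.81, -0.587, -0.0, -0.0]
ft_force: [0.3, -1.0, 0.2]
grip_width: -0.0
```

>>> {"name": "jog_arm", "arguments": {
  "commands": [
    [0,0,0,-0.2,0.5,0,0],
    [0,0,0,-0.3,1,0,0],
    [0,0,0,-0.5,1.4,0,0],
    [0,0,0,-0.6,1.9,0,0],
    [0,0,0,-0.8,2.4,0,0],
    [0,0,0,-0.9,2.9,0,0],
    [0,0,0,-0.9,2.9,0,0],
    [0,0,0,-0.9,2.9,0,0]
  ]
}}

```text
time: 5.65
ee_pos: [0.5497, -0.2938, 0.0653]
tool_rot: [0.81, -0.587, -0.0, -0.0]
ft_force: [-0.5, 0.0, 0.1]
grip_width: 0.0001
```

>>> {"name": "jog_arm", "arguments": {
  "commands": [
    [0,0,0,-0.2,0.5,0,0],
    [0,0,0,-0.3,1,0,0],
    [0,0,0,-0.5,1.4,0,0],
    [0,0,0,-0.6,1.9,0,0],
    [0,0,0,-0.8,2.4,0,0],
    [0,0,0,-0.9,2.9,0,0],
    [0,0,0,-0.9,2.9,0,0],
    [0,0,0,-0.9,2.9,0,0]
  ]
}}

```text
time: 6.45
ee_pos: [0.5488, -0.2909, 0.0653]
tool_rot: [0.81, -0.587, -0.0, -0.0]
ft_force: [-0.0, 0.4, -0.5]
grip_width: 0.0003
```

```bash
cat > trk.py <<'E'
from h import *
# knob top shift along the changer's y, mm, from the first side picture
t0=cv2.imread("pics/side1.png",0);o=np.array([.5164,-.2456,0]);x=np.array([.9505,.3106,0]);y=np.array([-.3106,.9505,0])
f=robot.grab_frame("side");n=cv2.cvtColor(f,cv2.COLOR_RGB2GRAY)
P=lambda s,z:np.array(proj("side",o+.018*x+s*y+[0,0,z]))
# column-averaged profile of brightness along the slot line at knob mid height
for im,l in((t0,"start"),(n,"now")):
    ss=np.arange(-.07,.06,.002);pr=[]
    for s in ss:
        r,c=P(s,.057); pr.append(cv2.getRectSubPix(im,(3,1),(float(c),float(r))).mean())
    print(l,np.round(pr).astype(int))
st=robot.state();p=st["ee_pos"]-o
print("TCP y",p@y,"x",p@x,"f",st["ft_force"]@y,st["time"])
E
python3 trk.py
```

```text
start [212 195 158 121 112 108 105 105 105 105 105 105 104 104 103 102  96  91
  83  71  61  57  54  44  33  24  17  13  14  15  16  18  20  23  25  25
  25  25  26  25  26  25  25  25  25  25  25  24  24  23  24  25  24  25
  24  25  24  25  25  24  24  25  25  25  24]
now [ 98 115 119 123 124 125 124 122 120 121 121 122 121 121 121 120 120 120
 118 116 112 103  94  84  74  67  63  56  40  23  20  18  18  18  18  18
  18  17  17  17  17  17  17  17  16  16  16  17  16  15  16  17  17  17
  17  17  17  16  17  17  17  17  17  16  16]
TCP y -0.053138328690154994 x 0.01677176166916284 f -0.03318591883652584 6.5
```

The lever has moved about 9–10 mm and sits at about 13 mm, with no ridge yet.

>>> {"name": "jog_arm", "arguments": {
  "commands": [
    [0,0,0,-0.2,0.5,0,0],
    [0,0,0,-0.3,1,0,0],
    [0,0,0,-0.5,1.4,0,0],
    [0,0,0,-0.6,1.9,0,0],
    [0,0,0,-0.6,1.9,0,0],
    [0,0,0,-0.6,1.9,0,0],
    [0,0,0,-0.6,1.9,0,0],
    [0,0,0,-0.6,1.9,0,0]
  ]
}}

```text
time: 7.3
ee_pos: [0.5483, -0.2892, 0.0653]
tool_rot: [0.81, -0.587, 0.0, 0.0]
ft_force: [0.5, -2.7, 0.0]
grip_width: -0.0001
```

>>> {"name": "jog_arm", "arguments": {
  "commands": [
    [0,0,0,-0.2,0.5,0,0],
    [0,0,0,-0.3,1,0,0],
    [0,0,0,-0.5,1.4,0,0],
    [0,0,0,-0.6,1.9,0,0],
    [0,0,0,-0.6,1.9,0,0],
    [0,0,0,-0.6,1.9,0,0],
    [0,0,0,-0.6,1.9,0,0],
    [0,0,0,-0.6,1.9,0,0]
  ]
}}

```text
time: 8.1
ee_pos: [0.548, -0.2879, 0.0655]
tool_rot: [0.81, -0.587, 0.001, 0.0]
ft_force: [1.1, -6.1, -2.3]
grip_width: -0.0001
```

>>> {"name": "jog_arm", "arguments": {
  "commands": [
    [0,0,0,-0.2,0.5,0,0],
    [0,0,0,-0.3,1,0,0],
    [0,0,0,-0.5,1.4,0,0],
    [0,0,0,-0.6,1.9,0,0],
    [0,0,0,-0.6,1.9,0,0],
    [0,0,0,-0.6,1.9,0,0],
    [0,0,0,-0.6,1.9,0,0],
    [0,0,0,-0.6,1.9,0,0]
  ]
}}

```text
time: 8.9
ee_pos: [0.547, -0.2853, 0.0653]
tool_rot: [0.81, -0.587, -0.0, -0.0]
ft_force: [0.8, -3.4, -0.3]
grip_width: -0.0001
```

>>> {"name": "jog_arm", "arguments": {
  "commands": [
    [0,0,0,-0.2,0.5,0,0],
    [0,0,0,-0.3,1,0,0],
    [0,0,0,-0.5,1.4,0,0],
    [0,0,0,-0.6,1.9,0,0],
    [0,0,0,-0.6,1.9,0,0],
    [0,0,0,-0.6,1.9,0,0],
    [0,0,0,-0.6,1.9,0,0],
    [0,0,0,-0.6,1.9,0,0]
  ]
}}

```text
time: 9.7
ee_pos: [0.5464, -0.2834, 0.0653]
tool_rot: [0.81, -0.587, -0.0, -0.0]
ft_force: [-0.2, 0.2, -0.3]
grip_width: -0.0001
```

```bash
python3 trk.py
```

```text
start [212 195 158 121 112 108 105 105 105 105 105 105 104 104 103 102  96  91
  83  71  61  57  54  44  33  24  17  13  14  15  16  18  20  23  25  25
  25  25  26  25  26  25  25  25  25  25  25  24  24  23  24  25  24  25
  24  25  24  25  25  24  24  25  25  25  24]
now [ 20  22  31  39  59  80  97 109 121 123 124 125 126 126 123 120 120 121
 120 120 119 119 119 118 118 115 111 105  88  71  67  64  58  49  38  25
  15  16  17  18  18  18  17  17  17  17  16  16  16  16  17  17  17  17
  17  17  17  17  17  16  16  17  17  17  16]
TCP y -0.04524752698667984 x 0.016849142350755915 f 0.07160488111387778 9.75
```

Click 1: force rose to 6 N, then fell to 0, and the knob (at about 25 mm) sprang about 4 mm ahead of the finger (at about 21 mm).

>>> {"name": "jog_arm", "arguments": {
  "commands": [
    [0,0,0,-0.2,0.5,0,0],
    [0,0,0,-0.3,1,0,0],
    [0,0,0,-0.5,1.4,0,0],
    [0,0,0,-0.6,1.9,0,0],
    [0,0,0,-0.6,1.9,0,0],
    [0,0,0,-0.6,1.9,0,0],
    [0,0,0,-0.6,1.9,0,0],
    [0,0,0,-0.6,1.9,0,0]
  ]
}}

```text
time: 10.55
ee_pos: [0.5459, -0.2815, 0.0653]
tool_rot: [0.81, -0.587, 0.0, 0.0]
ft_force: [0.9, 0.1, -0.6]
grip_width: -0.0
```

>>> {"name": "jog_arm", "arguments": {
  "commands": [
    [0,0,0,-0.2,0.5,0,0],
    [0,0,0,-0.3,1,0,0],
    [0,0,0,-0.5,1.4,0,0],
    [0,0,0,-0.6,1.9,0,0],
    [0,0,0,-0.6,1.9,0,0],
    [0,0,0,-0.6,1.9,0,0],
    [0,0,0,-0.6,1.9,0,0],
    [0,0,0,-0.6,1.9,0,0]
  ]
}}

```text
time: 11.35
ee_pos: [0.5453, -0.2796, 0.0653]
tool_rot: [0.81, -0.587, -0.0, 0.0]
ft_force: [-0.0, -0.5, -0.7]
grip_width: 0.0001
```

>>> {"name": "jog_arm", "arguments": {
  "commands": [
    [0,0,0,-0.2,0.5,0,0],
    [0,0,0,-0.3,1,0,0],
    [0,0,0,-0.5,1.4,0,0],
    [0,0,0,-0.6,1.9,0,0],
    [0,0,0,-0.6,1.9,0,0],
    [0,0,0,-0.6,1.9,0,0],
    [0,0,0,-0.6,1.9,0,0],
    [0,0,0,-0.6,1.9,0,0]
  ]
}}

```text
time: 12.15
ee_pos: [0.5447, -0.2776, 0.0653]
tool_rot: [0.81, -0.587, -0.0, -0.0]
ft_force: [0.5, -0.3, 0.3]
grip_width: 0.0
```

>>> {"name": "jog_arm", "arguments": {
  "commands": [
    [0,0,0,-0.2,0.5,0,0],
    [0,0,0,-0.3,1,0,0],
    [0,0,0,-0.5,1.4,0,0],
    [0,0,0,-0.6,1.9,0,0],
    [0,0,0,-0.6,1.9,0,0],
    [0,0,0,-0.6,1.9,0,0],
    [0,0,0,-0.6,1.9,0,0],
    [0,0,0,-0.6,1.9,0,0]
  ]
}}

```text
time: 12.95
ee_pos: [0.5442, -0.2762, 0.0654]
tool_rot: [0.81, -0.587, 0.0, 0.0]
ft_force: [1.0, -5.5, -1.5]
grip_width: 0.0001
```

```bash
python3 trk.py
```

```text
start [212 195 158 121 112 108 105 105 105 105 105 105 104 104 103 102  96  91
  83  71  61  57  54  44  33  24  17  13  14  15  16  18  20  23  25  25
  25  25  26  25  26  25  25  25  25  25  25  24  24  23  24  25  24  25
  24  25  24  25  25  24  24  25  25  25  24]
now [ 23  22  21  20  32  46  63  85 107 111 115 118 121 124 123 122 121 120
 120 120 120 119 119 119 119 119 117 115 109 102  87  72  65  63  56  46
  36  25  15  16  17  17  17  17  17  17  17  16  16  16  16  17  17  17
  17  17  17  17  17  17  17  17  17  17  17]
TCP y -0.037724624068958226 x 0.016945480787661678 f -4.296681124146301 13.0
```

>>> {"name": "jog_arm", "arguments": {
  "commands": [
    [0,0,0,-0.2,0.5,0,0],
    [0,0,0,-0.3,1,0,0],
    [0,0,0,-0.5,1.4,0,0],
    [0,0,0,-0.6,1.9,0,0],
    [0,0,0,-0.6,1.9,0,0],
    [0,0,0,-0.6,1.9,0,0],
    [0,0,0,-0.6,1.9,0,0],
    [0,0,0,-0.6,1.9,0,0]
  ]
}}

```text
time: 13.8
ee_pos: [0.5438, -0.2747, 0.0655]
tool_rot: [0.81, -0.587, 0.001, 0.0]
ft_force: [-0.1, -7.8, -1.9]
grip_width: -0.0004
```

>>> {"name": "jog_arm", "arguments": {
  "commands": [
    [0,0,0,-0.2,0.5,0,0],
    [0,0,0,-0.3,1,0,0],
    [0,0,0,-0.5,1.4,0,0],
    [0,0,0,-0.6,1.9,0,0],
    [0,0,0,-0.6,1.9,0,0],
    [0,0,0,-0.6,1.9,0,0],
    [0,0,0,-0.6,1.9,0,0],
    [0,0,0,-0.6,1.9,0,0]
  ]
}}

```text
time: 14.6
ee_pos: [0.5428, -0.2718, 0.0653]
tool_rot: [0.81, -0.587, -0.0, -0.0]
ft_force: [-1.0, 0.4, 0.7]
grip_width: -0.0001
```

```bash
python3 trk.py|tail -5
```

```text
now [ 23  23  23  22  21  20  19  18  18  31  43  61  83 103 111 119 122 123
 124 125 125 123 121 121 121 120 120 120 119 118 118 118 115 110 100  82
  67  64  60  50  39  29  20  15  16  16  16  16  16  17  17  17  17  16
  16  17  17  17  17  17  17  17  17  17  17]
TCP y -0.03315995771118281 x 0.01697486857580563 f 0.05644371541398338 14.65
```

Click 2: 7.8 N fell to 0, with the knob at about 37.5 mm and the finger at about 33 mm. The third ridge should start at a finger reading of about 41 mm.

>>> {"name": "jog_arm", "arguments": {
  "commands": [
    [0,0,0,-0.3,1,0,0],
    [0,0,0,-0.6,1.9,0,0],
    [0,0,0,-0.9,2.9,0,0],
    [0,0,0,-1.2,3.8,0,0],
    [0,0,0,-1.6,4.8,0,0],
    [0,0,0,-1.9,5.7,0,0],
    [0,0,0,-1.9,5.7,0,0],
    [0,0,0,-1.9,5.7,0,0]
  ]
}}

```text
time: 15.45
ee_pos: [0.5409, -0.2663, 0.0653]
tool_rot: [0.81, -0.587, -0.0, -0.0]
ft_force: [0.0, 0.4, 0.6]
grip_width: 0.0001
```

>>> {"name": "jog_arm", "arguments": {
  "commands": [
    [0,0,0,-0.2,0.5,0,0],
    [0,0,0,-0.3,1,0,0],
    [0,0,0,-0.5,1.4,0,0],
    [0,0,0,-0.6,1.9,0,0],
    [0,0,0,-0.6,1.9,0,0],
    [0,0,0,-0.6,1.9,0,0],
    [0,0,0,-0.6,1.9,0,0],
    [0,0,0,-0.6,1.9,0,0]
  ]
}}

```text
time: 16.25
ee_pos: [0.5403, -0.2644, 0.0653]
tool_rot: [0.81, -0.587, -0.0, 0.0]
ft_force: [0.2, -0.7, -0.8]
grip_width: -0.0
```

>>> {"name": "jog_arm", "arguments": {
  "commands": [
    [0,0,0,-0.2,0.5,0,0],
    [0,0,0,-0.3,1,0,0],
    [0,0,0,-0.5,1.4,0,0],
    [0,0,0,-0.6,1.9,0,0],
    [0,0,0,-0.6,1.9,0,0],
    [0,0,0,-0.6,1.9,0,0],
    [0,0,0,-0.6,1.9,0,0],
    [0,0,0,-0.6,1.9,0,0]
  ]
}}

```text
time: 17.05
ee_pos: [0.5398, -0.2626, 0.0653]
tool_rot: [0.81, -0.587, 0.0, 0.0]
ft_force: [-0.4, -2.0, -0.1]
grip_width: -0.0002
```

```bash
python3 trk.py|tail -5
```

```text
now [ 22  23  23  23  22  22  22  22  22  22  22  27  35  46  65  85  97 108
 115 118 122 125 129 127 123 121 120 119 119 118 118 118 118 117 115 110
 103  88  72  67  63  55  46  35  23  15  16  16  16  16  16  17  17  17
  17  17  17  18  17  17  17  17  17  17  17]
TCP y -0.023374503797297462 x 0.01695526203559375 f -2.5587529749852913 17.1
```

The force is rising on the third ridge, so from here I take small single steps.

>>> {"name": "jog_arm", "arguments": {
  "commands": [
    [0,0,0,-0.2,0.5,0,0],
    [0,0,0,-0.3,1,0,0],
    [0,0,0,-0.5,1.4,0,0],
    [0,0,0,-0.6,1.9,0,0],
    [0,0,0,-0.6,1.9,0,0],
    [0,0,0,-0.6,1.9,0,0],
    [0,0,0,-0.6,1.9,0,0],
    [0,0,0,-0.6,1.9,0,0]
  ]
}}

```text
time: 17.9
ee_pos: [0.5394, -0.2613, 0.0655]
tool_rot: [0.81, -0.587, 0.001, 0.0]
ft_force: [1.1, -7.4, -2.1]
grip_width: -0.0
```

>>> {"name": "jog_arm", "arguments": {
  "commands": [
    [0,0,0,-0.1,0.4,0,0],
    [0,0,0,-0.2,0.7,0,0],
    [0,0,0,-0.3,1,0,0],
    [0,0,0,-0.3,1,0,0],
    [0,0,0,-0.3,1,0,0],
    [0,0,0,-0.3,1,0,0],
    [0,0,0,-0.3,1,0,0],
    [0,0,0,-0.3,1,0,0]
  ]
}}

```text
time: 18.7
ee_pos: [0.5392, -0.2604, 0.0655]
tool_rot: [0.81, -0.587, 0.001, 0.0]
ft_force: [1.4, -7.3, -1.9]
grip_width: 0.0001
```

>>> {"name": "jog_arm", "arguments": {
  "commands": [
    [0,0,0,-0.1,0.4,0,0],
    [0,0,0,-0.2,0.7,0,0],
    [0,0,0,-0.3,1,0,0],
    [0,0,0,-0.3,1,0,0],
    [0,0,0,-0.3,1,0,0],
    [0,0,0,-0.3,1,0,0],
    [0,0,0,-0.3,1,0,0],
    [0,0,0,-0.3,1,0,0]
  ]
}}

```text
time: 19.5
ee_pos: [0.5385, -0.2584, 0.0653]
tool_rot: [0.81, -0.587, -0.0, -0.0]
ft_force: [-0.9, -2.6, 0.1]
grip_width: -0.0001
```

```bash
python3 trk.py|tail -5;python3 trk.py|tail -1
```

```text
now [ 19  20  20  21  22  22  22  22  22  22  22  22  22  23  32  40  59  79
  95 106 116 119 122 123 123 123 121 120 120 120 120 119 119 118 118 118
 117 111 105  89  73  66  63  57  48  38  25  14  15  17  17  17  17  16
  16  16  16  16  17  16  17  17  18  17  17]
TCP y -0.019020851755382553 x 0.017026413700009745 f -2.3394204956489806 19.55
TCP y -0.019020627272891687 x 0.01701377686293835 f -2.048987521746977 19.6
```

The force holds at 2 N and the knob is still on the finger (about 47.5 mm), as it was just before click 1. It hasn't clicked yet.

>>> {"name": "jog_arm", "arguments": {
  "commands": [
    [0,0,0,-0.1,0.3,0,0],
    [0,0,0,-0.2,0.6,0,0],
    [0,0,0,-0.2,0.6,0,0],
    [0,0,0,-0.2,0.6,0,0],
    [0,0,0,-0.2,0.6,0,0],
    [0,0,0,-0.2,0.6,0,0],
    [0,0,0,-0.2,0.6,0,0],
    [0,0,0,-0.2,0.6,0,0]
  ]
}}

```text
time: 20.4
ee_pos: [0.5383, -0.2579, 0.0653]
tool_rot: [0.81, -0.587, -0.0, -0.0]
ft_force: [-0.2, 0.3, 1.1]
grip_width: 0.0001
```

```bash
python3 trk.py|tail -5;python3 trk.py|tail -1
```

```text
now [ 20  20  21  22  22  23  23  22  23  23  23  23  22  23  28  34  51  70
  87 101 114 118 122 124 125 124 122 121 121 121 120 119 119 119 119 118
 117 112 108  95  80  73  68  63  57  48  29  14  15  16  16  17  17  17
  17  17  17  17  17  17  17  17  17  17  17]
TCP y -0.01851559364311231 x 0.017011479008920742 f -0.6098311693093744 20.45
TCP y -0.01852265743962344 x 0.017047298778764104 f 0.16489034847070747 20.5
```

The force is zero. I back off, lift and look from the top to confirm.

>>> {"name": "jog_arm", "arguments": {
  "commands": [
    [0,0,0,1,-3,0,0],
    [0,0,0,3,-9,0,0],
    [0,0,0,5,-15,0,0],
    [0,0,0,5,-15,30,0],
    [0,0,0,5,-15,70,0],
    [0,0,0,5,-15,100,0],
    [0,0,0,-20,-60,100,0],
    [0,0,0,-50,-100,100,0]
  ]
}}

```text
time: 21.3
ee_pos: [0.4897, -0.3582, 0.1666]
tool_rot: [0.81, -0.586, 0.001, 0.0]
ft_force: [0.0, -1.3, -1.1]
grip_width: -0.0002
```

>>> {"name": "jog_arm", "arguments": {
  "commands": [
    [0,0,0,-35,-35,0,0],
    [0,0,0,-70,-70,0,0],
    [0,0,0,-105,-105,0,0],
    [0,0,0,-140,-140,0,0],
    [0,0,0,-170,-170,0,0],
    [0,0,0,-190,-170,0,0],
    [0,0,0,-190,-170,0,0],
    [0,0,0,-190,-170,0,0]
  ]
}}

```text
time: 22.1
ee_pos: [0.2994, -0.5266, 0.1653]
tool_rot: [0.809, -0.587, 0.0, -0.0]
ft_force: [0.2, -0.4, 0.5]
grip_width: 0.0003
```

```bash
python3 trk.py|tail -5; python3 - <<'E'
from h import *
t=robot.grab_frame("top");s=robot.grab_frame("side")
a=cv2.resize(t[185:260,280:380],(400,300),interpolation=cv2.INTER_CUBIC)
b=cv2.resize(s[170:245,260:360],(400,300),interpolation=cv2.INTER_CUBIC)
save(0,"c4",np.hstack([a,b]))
# knob centroid in rectified changer frame at z=.081
o=np.array([.5164,-.2456,0]);x=np.array([.9505,.3106,0]);y=np.array([-.3106,.9505,0])
t0=cv2.imread("pics/top1.png",0)
for im in(t0,cv2.cvtColor(t,cv2.COLOR_RGB2GRAY)):
    xs=np.arange(.005,.032,.0005);ys=np.arange(-.06,.06,.0005)
    v=np.array([[cv2.getRectSubPix(im,(1,1),tuple(float(q) for q in proj("top",o+a*x+b*y+[0,0,.081])[::-1]))[0,0] for b in ys] for a in xs],float)
    m=np.clip(v-80,0,None);print("knob y mm",1e3*(m.sum(0)@ys)/m.sum(),"x",1e3*(m.sum(1)@xs)/m.sum())
E
```

```text
now [104  58  41  25  23  23  23  23  23  23  23  23  24  29  50  72 112 156
 189 212 231 229 225 205 182 157 132 112 112 111 111 110 110 109 109 109
 108 104 100  88  76  69  64  58  53  43  27  13  14  15  16  16  18  20
  23  25  27  27  27  27  26  27  27  26  26]
TCP y -0.1996939372232302 x -0.29297572488584267 f 0.6420770586461687 22.15Traceback (most recent call last):
  File "<stdin>", line 11, in <module>
  File "h.py", line 9, in proj
    m=robot.camera_model(cam);K=np.array(m["K"]);T=np.linalg.inv(np.array(m["extrinsics"]))
ValueError: time passes only in moves, steps and waits
```

View pics/c4.png

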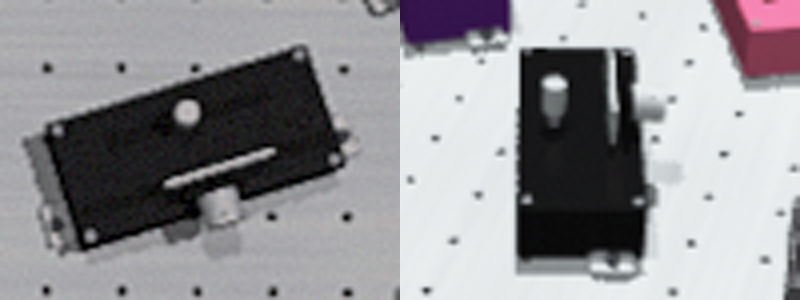

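The knob now shows at about (row 212.7, col 326.7) in the top view, past the middle of its travel. I fix the measurement with one vectorised projection.

```bash
cat > kn.py <<'E'
from h import *
o=np.array([.5164,-.2456,.081]);x=np.array([.9505,.3106,0]);y=np.array([-.3106,.9505,0])
m=robot.camera_model("top");K=np.array(m["K"]);T=np.linalg.inv(np.array(m["extrinsics"]))
xs=np.arange(.006,.032,.0005);ys=np.arange(-.056,.06,.0005)
A,B=np.meshgrid(xs,ys,indexing="ij");Q=(o+A[...,None]*x+B[...,None]*y)@T[:3,:3].T+T[:3,3];Q=Q@K.T
mp=(Q[...,:2]/Q[...,2:]).astype(np.float32)
t=robot.grab_frame("top")
for im in(cv2.imread("pics/top1.png",0),cv2.cvtColor(t,cv2.COLOR_RGB2GRAY)):
    v=cv2.remap(im,mp[...,0],mp[...,1],cv2.INTER_CUBIC).astype(float)
    w=np.clip(v-90,0,None);print("y",1e3*(w*B).sum()/w.sum(),"x",1e3*(w*A).sum()/w.sum())
E
python3 kn.py
```

```text
y -40.000472009817784 x 17.71079958463137
y 3.0599555637226756 x 18.00312390371027
```

Measured: the knob has moved 43.1 mm since the start, so the joint is at about 47 mm. After clicks 1 and 2 the side edge led the finger by about 4 mm, but this time by less than 1 mm. So there was no third click: the lever is stuck just at the top of ridge 3. I go back and push a little further.

>>> {"name": "jog_arm", "arguments": {
  "commands": [
    [0,0,0,33,34,0,0],
    [0,0,0,66,68,0,0],
    [0,0,0,99,102,0,0],
    [0,0,0,132,136,0,0],
    [0,0,0,165,170,0,0],
    [0,0,0,198,204,0,0],
    [0,0,0,230,235,0,0],
    [0,0,0,245,255,0,0]
  ]
}}

```text
time: 23.1
ee_pos: [0.5468, -0.2686, 0.1654]
tool_rot: [0.81, -0.586, 0.0, -0.0]
ft_force: [-0.4, -0.4, -0.2]
grip_width: -0.0001
```

>>> {"name": "jog_arm", "arguments": {
  "commands": [
    [0,0,0,0,0,0,0],
    [0,0,0,0,0,-30,0],
    [0,0,0,0,0,-60,0],
    [0,0,0,0,0,-85,0],
    [0,0,0,0,0,-100,0],
    [0,0,0,-1.5,4.8,-100,0],
    [0,0,0,-3.1,9.5,-100,0],
    [0,0,0,-3.1,9.5,-100,0]
  ]
}}

```text
time: 23.9
ee_pos: [0.5415, -0.262, 0.0666]
tool_rot: [0.81, -0.587, 0.001, -0.0]
ft_force: [0.1, -0.0, -0.6]
grip_width: 0.0002
```

>>> {"name": "jog_arm", "arguments": {
  "commands": [
    [0,0,0,-0.3,1,0,0],
    [0,0,0,-0.6,1.9,0,0],
    [0,0,0,-0.9,2.9,0,0],
    [0,0,0,-1.2,3.8,0,0],
    [0,0,0,-1.6,4.8,0,0],
    [0,0,0,-1.8,5.5,0,0],
    [0,0,0,-1.8,5.5,0,0],
    [0,0,0,-1.8,5.5,0,0]
  ]
}}

```text
time: 24.7
ee_pos: [0.5393, -0.2568, 0.0653]
tool_rot: [0.81, -0.587, -0.0, 0.0]
ft_force: [-0.3, 0.4, -0.3]
grip_width: -0.0004
```

```bash
python3 trk.py|tail -5
```

```text
now [ 18  18  18  18  19  19  19  19  18  19  20  20  20  20  18  18  24  32
  45  65  85 100 116 120 122 123 125 125 123 121 120 120 120 120 120 120
 119 118 118 114 109  99  86  76  70  63  58  51  33  17  17  17  17  16
  16  17  17  18  18  17  17  17  17  16  16]
TCP y -0.017761855557416165 x 0.01830907618131474 f -0.7483749249547686 24.75
```

Click 3: the knob moved ahead about 4.5 mm for a finger advance of about 0.8 mm, and the force is zero. I retreat and verify.

>>> {"name": "jog_arm", "arguments": {
  "commands": [
    [0,0,0,1,-3,0,0],
    [0,0,0,3,-9,0,0],
    [0,0,0,5,-15,0,0],
    [0,0,0,5,-15,30,0],
    [0,0,0,5,-15,70,0],
    [0,0,0,5,-15,100,0],
    [0,0,0,-20,-60,100,0],
    [0,0,0,-50,-100,100,0]
  ]
}}

```text
time: 25.55
ee_pos: [0.4907, -0.357, 0.1666]
tool_rot: [0.81, -0.586, 0.001, 0.0]
ft_force: [0.4, -0.6, 1.1]
grip_width: -0.0
```

>>> {"name": "jog_arm", "arguments": {
  "commands": [
    [0,0,0,-35,-35,0,0],
    [0,0,0,-70,-70,0,0],
    [0,0,0,-105,-105,0,0],
    [0,0,0,-140,-140,0,0],
    [0,0,0,-170,-170,0,0],
    [0,0,0,-190,-170,0,0],
    [0,0,0,-190,-170,0,0],
    [0,0,0,-190,-170,0,0]
  ]
}}

```text
time: 26.35
ee_pos: [0.3003, -0.5254, 0.1653]
tool_rot: [0.809, -0.587, -0.0, -0.0]
ft_force: [-0.1, 0.1, -0.5]
grip_width: -0.0004
```

```bash
python3 kn.py; python3 trk.py|tail -5; python3 -c "
from h import *
save('top','end')"
```

```text
y -40.000472009817784 x 17.71079958463137
y 7.96864672835432 x 17.98293952412426
now [104  58  41  25  23  23  23  22  22  23  23  23  24  24  25  25  44  65
  97 140 180 203 227 230 228 216 195 172 143 114 112 112 111 111 111 110
 110 109 108 105 102  92  81  72  66  60  54  47  31  16  15  15  15  15
  17  19  22  26  27  27  27  27  27  27  26]
TCP y -0.19887088346091092 x -0.29136100256654396 f 0.29840020872288153 26.45
```

View pics/end.png

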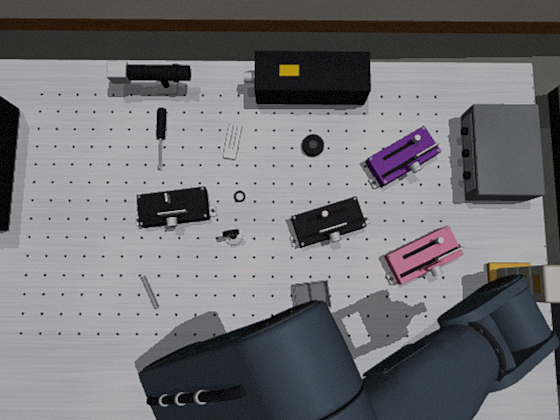

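```bash
python3 -c "
from rig import robot
print(robot.sign_off())"
```

```text
the job is handed in; nothing more can be done
None
```

The round-knob lever has clicked three times and was left in what should be the third notch. I handed the job in at about 26.5 s. No verdict comes back, so this rests on my own checks.

**What I did:** I pushed the knob of the right-hand black changer with the outside of the shut fingers, in 2–3 mm steps and about 1 mm near the third click. The highest force I read was about 8 N; readings come only at the end of each 0.8 s call.

**Clicks:**
- **Clicks 1 and 2:** the push rose to 6–8 N and fell to zero, and the knob sprang about 4 mm ahead of the finger each time.
- **Click 3:** on the first try the force dropped to zero but there was no click. The knob had stopped at the top of the ridge, at about 47 mm. I went back and pushed less than 1 mm further, and it sprang about 4–5 mm ahead.

**Last checks:**
- **Knob position:** the top view shows the knob 48.0 mm from its start, so the lever is at about 52 mm, against the 47.5–53.5 mm allowed. This could be off by about 2 mm, because I took the parked position from the text.
- **Rest of the table:** in the last top view the tab changer and the loose things I can see look unmoved. The arm partly covers the screw tray.
- **Robot:** the hand is well clear, and the wrist force is near zero.

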